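Rebuild the belt idler on its sleeve and lock it with the pin

ROBOT

A 6-joint arm with a two-finger parallel gripper is mounted at the origin on a cart in front of the work surface, level with it; the furniture and walls round the work are solid. World frame = base frame: x ahead of the robot, y to its left, z up, the work surface at z = 0. Lengths are in m, angles in rad, forces in N, time in s.
With the tool pointing down it reaches from about 0.3 to 0.875 m from the base axis. Payload 6.4 kg.
Tool frame: the origin (TCP) lies at the very end of the fingers, on their centre line; the grasp point (between the pads) lies 19 mm behind it; z points along the fingers, y is the line along which they close (so a half turn about z gives the same grasp; the last joint's range is limited). The gripper opens to 85 mm and grips with 20 to 120 N. Pads are 22 mm wide; open, the fingers measure 114 mm over their backs; the gripper's body (76 mm by 85 mm) begins 54 mm behind the grasp point. The pads swing forward as they close: fully open they stand 13 mm farther back than shut.
Start: joints at [0.943, 0.181, 1.607, -0, 1.354, -0.206], TCP at [0.235, 0.525, 0.231] pointing down, gripper open.
Joint ranges: [-2.99, 2.99], [-0.89, 2.07], [0.3, 2.58], [-1.14, 4.28], [0, 2.63], [-3.12, 3.12]. Speed limits (rad/s): [2.57, 2.57, 3.01, 3.14, 3.14, 3.14].

INTERFACE

Orientations are given as a unit quaternion [w, x, y, z].
In Python, from bench import * gives the robot as it stands. The module is installed in compiled form; this text tells all that it offers.
- The arm moves only by the tool arm_command, never from a script. Its arguments are lists of equal length, an entry for each row: "dp": the shift along the tool's x, y, z in units of 0.25 m (1.0 is 0.25 m), a list of three; "turn": the turn, a rotation vector about the tool's x, y, z in units of 30 degrees (1.0 is 30 degrees), a list of three; "jaw": the opening, from 0 (shut) to 1 (fully open). A call has 1 to 5 rows; each row is the pose to reach, as a shift and turn from the pose commanded when the call began, along the tool's axes at that moment; what a row does not reach only later rows make up. A row lasts 1/8 s, in which the tool goes at most 62.5 mm and 10.7 degrees, less where a joint would pass 70% of its speed; a pose out of reach is approached as far as the arm can. A call with a number of a shift or a turn outside -1 to 1 is refused whole. A call with a gripper value outside its range is refused whole. The fingers move at their own pace and stop on an object; the grip force is fixed at half the most. Time passes only in rows, so rows that repeat a pose let the fingers close. It gives the time, the measured TCP pose, the force, the opening and the grip force at its end, in the units of the state.
- get_obs(): the state, without advancing time (a new reading comes with each control period).
- camera(name): name is "side" or "top" or "wrist"; returns the picture (400x640x3 uint8, blue, green, red); there is no depth.
- get_calibration(name): a dict with "camera_matrix" (3x3 intrinsics, pixels), "R" (3x3) and "t" (3): a world point X has camera coordinates R X + t; the wrist camera has in their place "mount" (4x4, takes a point from camera to tool coordinates, whose origin is the TCP and whose axes are the flange's). Camera axes: x right, y down, z forward; pixel columns grow to the right and rows downward; lengths in m; the calibration is good to about 2 mm. A picture is of the moment at which its call begins: read the wrist's pose just before it. get_calibration takes no time and is no camera call.
- hand_in(): hands the job in; it is judged then, once.
The state is a dict: "time_s": time; "q": joint angles; "dq": joint speeds; "joint_efforts": joint torques, N m; "eef_pos": TCP position; "eef_rot": TCP orientation; "wrist_force": force on the tool from outside, world axes, zero at the start; "torque": the same for the moment, N m; "opening": opening from 0.0 (shut) to 1.0 (fully open); "grasp_force": force on a finger pad.
Only numpy, scipy, OpenCV 4.12 (cv2) and the standard library are available. Lean on these libraries where they do the work, as an engineer would, in place of code of your own. Each camera call takes 0.05 s, during which the arm holds its last target. There are 200 camera calls.

TASK

Rebuild the belt idler on its grey bench bracket: slip the black spacer ring over the upright steel sleeve first, then the orange pulley, then the blue cap over the sleeve's end, each fully down on the one before. Last, take the red-headed pin out of the wooden stand and put it straight down through the hole in the cap and on into the hole in the bracket until its head rests on the cap. Let go of everything, and leave the low gold-lidded nail tin and the red and white stain tin where they are.

Things in the scene. Friction and masses are not known exactly. Their poses are not given: they have to be found in the camera images.
- bracket: Grey plate 90x90x16 mm fixed to the bench, an upright hollow steel sleeve in its middle. Origin: centre of the plate's underside, on the sleeve's axis; z up. Sleeve: 35 mm outer diameter, from z = 16 mm (plate's top) to 70 mm, the last 8 mm tapering to 29 mm; inside 26 mm wide, 20 mm at the very top. Below it a vertical 17 mm hole goes right through the plate. Place and yaw vary.
- spacer: Loose plain black plastic ring, outer diameter 62 mm, bore 43 mm, 22 mm high, about 0.10 kg, lying flat. Origin: centre of its underside; z is the bore's axis, up. On the bracket's plate its origin is 16 mm above the bracket's.
- pulley: Loose orange plastic pulley ring with a belt groove round its edge: flanges 62 mm diameter (lowest and highest 6 mm), groove 55 mm diameter between, bore 43 mm, 22 mm high, about 0.12 kg, lying flat. Origin: centre of its underside; z is the bore's axis, up. On the spacer its origin is 38 mm above the bracket's.
- cap: Loose round blue cap, four small bright dots on top, diameter 54 mm, 24 mm high, about 0.12 kg, lying hollow side down. Underneath a 39.6 mm wide, 12 mm deep round recess that fits over the sleeve's end; a 17 mm hole goes through the middle of the 12 mm thick roof. Origin: centre of its underside; z up along the hole. On the pulley its origin is 60 mm above the bracket's.
- pin: Loose steel pin, 12 mm diameter, 81 mm long, the lowest 9 mm tapering to 5 mm, on top a round red plastic head 26 mm wide and 26 mm high; about 0.09 kg. Stands upright in the wooden stand, its head resting on it. Origin: centre of the lower tip; z along the pin to the head (81 to 107 mm). Fully in, its origin is 3 mm above the bracket's.
- stand: Light wooden block 56x56x84 mm, fixed to the bench, with a vertical 18 mm hole right through in which the pin waits. Origin: centre of its underside; z up. Place and yaw differ at each start.
- nail_tin: Bystander: low round tin, green with a gold-coloured lid, 86 mm diameter, 40 mm high, loose. Origin: centre of its underside. Leave it where it is.
- stain_tin: Bystander: red and white round paint tin, 78 mm diameter, 77 mm high, loose. Origin: centre of its underside. Leave it where it is.

How it is judged:
On the way, in this order (a step that is already met when the one before it is completed fails the run):
1. the black spacer is down on the bracket's plate, round the sleeve (horizontal distance between spacer and bracket below 0.007 m and z of spacer in the frame of bracket between 0.013 and 0.019 m and angle between spacer's own z axis and vertical below 0.06 rad), for 0.2 s.
2. the orange pulley is round the sleeve, down on the spacer (all of step 1 and horizontal distance between pulley and bracket below 0.007 m and z of pulley in the frame of bracket between 0.035 and 0.041 m and angle between pulley's own z axis and vertical below 0.06 rad), for 0.2 s.
3. the blue cap is over the sleeve's end, down on the pulley (all of step 2 and horizontal distance between cap and bracket below 0.007 m and z of cap in the frame of bracket between 0.057 and 0.063 m and angle between cap's own z axis and vertical below 0.06 rad), for 0.2 s.
4. the pin is through the cap and into the bracket, its head on the cap (all of step 3 and horizontal distance between pin and bracket below 0.006 m and z of pin in the frame of bracket between 0 and 0.006 m and angle between pin's own z axis and vertical below 0.1 rad), for 0.2 s.
At the end, for the whole second after the job is handed in: Spacer, pulley, cap stacked flat in that order round the sleeve (each within 3 mm of seated height, 7 mm of the axis, 0.06 rad of level); pin within 6 mm of the axis, 0.1 rad of upright, head within 3 mm of resting on the cap; all at rest and released (all of step 4 and linear speed of each of spacer, pulley, cap, pin below 0.02 m/s); the robot touches nothing.
It fails at once if the nail tin moved by more than 20 mm (distance of nail_tin from where it was at the start of the episode above 0.02 m).
It fails at once if the stain tin moved by more than 20 mm (distance of stain_tin from where it was at the start of the episode above 0.02 m).
It also fails if it takes over 104 s, if anything falls off the work surface, if the arm or the gripper's body presses on something with over 40 N, if the wrist force passes 120 N, or if a joint passes its speed limit or range.

## Working session

There is one attempt and no reset: what is moved stays moved. The work goes in short steps, Python scripts to look and compute and a tool call to move; the robot and the scene stay as the last step left them, time stands still between calls to the robot, and variables do not carry over. Pictures are saved under pics/ and viewed, at most 14 in all, crops included, and the job is handed in when it is done.

Besides the shell and the picture viewer there is one more tool, called after "Emit:" in YAML: its name, and indented under it one key for each argument. arm_command: Moves the arm, as the interface text tells. Its arguments: {"type":"object","properties":{"dp":{"type":"array"},"turn":{"type":"array"},"jaw":{"type":"array"}},"required":["dp","turn","jaw"]}

```bash
mkdir -p pics; python3 - <<'E'
from bench import *
import cv2,numpy as np
o=get_obs();print(o)
for n in("side","top","wrist"):
    im=camera(n);cv2.imwrite(f"pics/{n}0.png",im)
    print(n,get_calibration(n))
E
```

```text
{'time_s': 0.0, 'q': array([ 9.42668193e-01,  1.81510800e-01,  1.60798367e+00,  1.99195247e-05,
        1.35380644e+00, -2.06272200e-01]), 'dq': array([ 0.00025757,  0.00015811, -0.00103562,  0.00024657, -0.00031333,
        0.00049652]), 'joint_efforts': array([-6.46480039e-04, -4.44891644e+01, -3.51330721e+01, -4.01135321e-04,
        9.48612549e-03,  3.00013403e-05]), 'eef_pos': array([0.23507656, 0.52416113, 0.23041292]), 'eef_rot': array([-3.54985316e-04,  2.09369419e-01,  9.77836242e-01, -7.76927353e-04]), 'wrist_force': array([-0.68996947,  0.31431368,  0.30954654]), 'torque': array([ 0.02502218,  0.01073319, -0.01121071]), 'grasp_force': 0.0, 'opening': 0.9977877692134649}
side {'camera_matrix': array([[387.97560611,   0.        , 316.8581133 ],
       [  0.        , 387.97560611, 200.7039483 ],
       [  0.        ,   0.        ,   1.        ]]), 'R': array([[-0.97792873, -0.20878397, -0.00804084],
       [-0.17709305,  0.84868439, -0.49837021],
       [ 0.11087585, -0.48594656, -0.86692703]]), 't': array([ 0.56513113, -0.07097707,  0.92904522])}
top {'camera_matrix': array(
[... 179 characters left out ...]
9991305,  0.00881033],
       [-0.98399435, -0.01122289, -0.17784592],
       [ 0.17792933, -0.00692428, -0.98401891]]), 't': array([0.21705558, 0.53510791, 0.78844568])}
wrist {'camera_matrix': array([[306.48288908,   0.        , 318.77453004],
       [  0.        , 306.48288908, 201.90570739],
       [  0.        ,   0.        ,   1.        ]]), 'mount': array([[ 3.21493685e-05, -9.61257972e-01, -2.75650341e-01,
         6.86566124e-02],
       [ 9.99999735e-01, -1.69652332e-04,  7.08248776e-04,
        -9.22909255e-04],
       [-7.27574506e-04, -2.75650291e-01,  9.61257711e-01,
        -1.42277521e-01],
       [ 0.00000000e+00,  0.00000000e+00,  0.00000000e+00,
         1.00000000e+00]])}
```

View pics/side0.png

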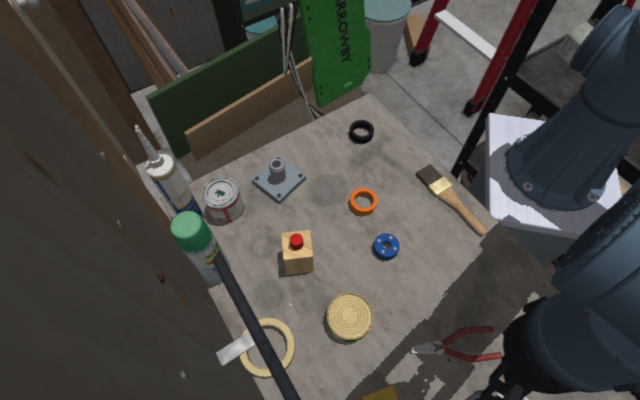

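View pics/top0.png

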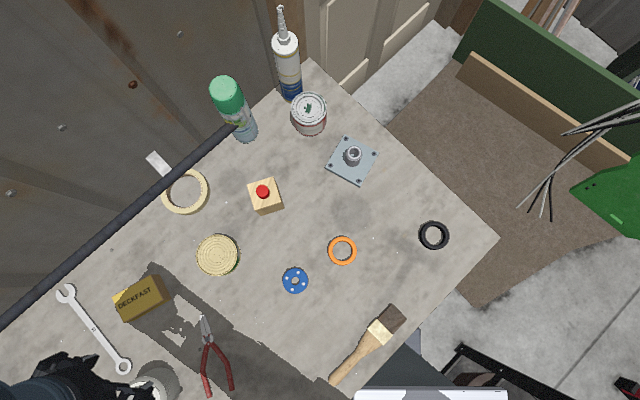

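The side view shows the bracket at (278,175), spacer (361,131), pulley (363,201), cap (386,246) and pin head (296,240). In the top view they are at sleeve (353,154), spacer (433,235), pulley (342,250), cap (295,280) and pin head (263,191). A dark bar crosses at the upper left of the top view, so I'll locate that too.

```bash
cat >h.py <<'E'
from bench import *
import cv2,numpy as np
from scipy.optimize import least_squares
from scipy.spatial.transform import Rotation as Rn
def cal(n,o=None):
    c=get_calibration(n);K=c["camera_matrix"]
    if n!="wrist":return K,c["R"],c["t"]
    w,x,y,z=o["eef_rot"];T=np.eye(4);T[:3,:3]=Rn.from_quat([x,y,z,w]).as_matrix();T[:3,3]=o["eef_pos"]
    V=np.linalg.inv(T@c["mount"]);return K,V[:3,:3],V[:3,3]
def proj(C,X):
    K,R,t=C;p=(np.atleast_2d(X)@R.T+t)@K.T;return p[:,:2]/p[:,2:]
def ray(C,uv,z):
    K,R,t=C;d=R.T@np.linalg.inv(K)@[*uv,1];c=-R.T@t;return c+d*(z-c[2])/d[2]
def tri(views):
    A=[];b=[]
    for C,uv in views:
        K,R,t=C;d=R.T@np.linalg.inv(K)@[*uv,1];d/=np.linalg.norm(d);P=np.eye(3)-np.outer(d,d);A.append(P);b.append(P@(-R.T@t))
    X=np.linalg.solve(sum(A),sum(b));return X,[np.round(proj(C,X)[0]-uv,1) for C,uv in views]
a=np.linspace(0,2*np.pi,60,endpoint=False)
def circ(x,y,z,r):return np.c_[x+r*np.cos(a),y+r*np.sin(a),0*a+z]
def hullc(p):
    m=cv2.moments(cv2.convexHull(p.astype(np.float32)));return np.array([m["m10"],m["m01"]])/m["m00"]
HS={"orange":((5,180,120),(16,255,255)),"blue":((105,150,50),(125,255,255)),"red":((0,180,100),(4,255,255)),"black":((0,0,0),(180,255,45))}
def blob(im,col,near,rad=45):
    m=cv2.inRange(cv2.cvtColor(im,cv2.COLOR_BGR2HSV),*HS[col])
    k=np.zeros_like(m);cv2.circle(k,tuple(int(v) for v in near),rad,255,-1);m&=k
    n,l,s,c=cv2.connectedComponentsWithStats(cv2.morphologyEx(m,cv2.MORPH_CLOSE,np.ones((3,3))))
    i=1+np.argmax(s[1:,4]);ys,xs=np.where(l==i);return np.c_[xs,ys].astype(np.float32),s[i]
def loc(views,r,z0,z1):
    """views: [(C,pixels)] -> centre xy of an upright cylinder, from hull centroids"""
    tg=[hullc(p) for C,p in views]
    f=lambda q:np.concatenate([hullc(np.r_[proj(C,circ(*q,z0,r)),proj(C,circ(*q,z1,r))])-t for (C,_),t in zip(views,tg)])
    s=least_squares(f,ray(views[0][0],tg[0],z1)[:2],diff_step=1e-4);return s.x,np.round(s.fun,2)
E
python3 - <<'E'
from h import *
S,T=cal("side"),cal("top");s,t=cv2.imread("pics/side0.png"),cv2.imread("pics/top0.png")
for n,col,ps,pt,r,z0,z1 in[("spacer","black",(361,131),(433,235),.031,0,.022),("pulley","orange",(363,201),(342,250),.031,0,.022),("cap","blue",(386,246),(295,280),.027,0,.024),("pin","red",(296,240),(263,191),.013,.084,.110)]:
    bs,bt=blob(s,col,ps,22),blob(t,col,pt,22)
    print(n,bs[1],bt[1],loc([(S,bs[0]),(T,bt[0])],r,z0,z1))
print("sleeve",tri([(S,(278,161)),(T,(353,150))]),ray(T,(353,150),.07),ray(S,(278,161),.07))
print("bar",tri([(S,(222,262)),(T,(237,126))]))
print("stain",ray(T,(309,108),.077),"nail",ray(T,(218,254),.04),"can top",tri([(S,(187,228)),(T,(225,88))]),"nozzle",tri([(S,(138,128)),(T,(281,8))]))
P,L=np.array(S[1]),0
v=np.hstack([cv2.resize(s[130:230,200:320],None,fx=3.3,fy=4),cv2.resize(t[110:210,300:400],None,fx=4,fy=4)]);cv2.imwrite("pics/br.png",v)
E
```

```text
spacer [349 121  24  23 333] [419 223  17  27  70] (array([ 0.46531411, -0.00547985]), array([ 0.46,  3.7 ,  2.43, -1.  ]))
pulley [350 189  27  23 253] [338 237  18  23  59] (array([0.43700563, 0.17561359]), array([-2.02, -1.51, -0.95,  2.14]))
cap [374 234  25  26 399] [283 268  25  26 376] (array([0.36843421, 0.28242419]), array([-0.02,  0.34,  0.31, -0.04]))
pin [290 234  13  12 124] [256 185  13  14 127] (array([0.54398318, 0.34433914]), array([ 0.13,  1.31,  1.2 , -0.35]))
sleeve (array([0.63073999, 0.16522578, 0.08975973]), [array([-1.2, -0.5]), array([-0.1,  1.4])]) [0.64009926 0.16334874 0.07      ] [0.63324925 0.15264587 0.07      ]
bar (array([0.67971588, 0.4076357 , 0.08122281]), [array([-2.9, -1.1]), array([-0.1,  2.8])])
stain [0.72986063 0.25746968 0.077     ] nail [0.42085624 0.44274168 0.04      ] can top (array([0.7078585 , 0.40416318, 0.20619891]), [array([-0.9, -0.4]), array([0. , 0.9])]) nozzle (array([0.79808671, 0.29637811, 0.30674792]), [array([0.3, 0.1]), array([-0. , -0.3])])
```

View pics/br.png

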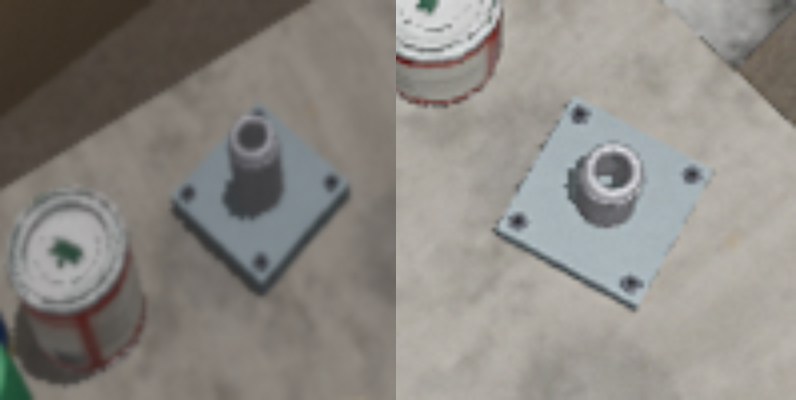

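The close-up shows the sleeve's top ring at about side (276,162) and top (354,152), with the stain tin next to the plate. I'll move the wrist camera to a central overview and straighten the yaw.

Emit:
arm_command:
  dp:
    - [-0.24,-0.17,-0.1]
    - [-0.48,-0.34,-0.2]
    - [-0.7,-0.5,-0.3]
    - [-0.94,-0.68,-0.4]
    - [-0.94,-0.68,-0.4]
  turn:
    - [0,0,-0.3]
    - [0,0,-0.55]
    - [0,0,-0.8]
    - [0,0,-0.8]
    - [0,0,-0.8]
  jaw: [1,1,1,1,1]

```text
time_s: 0.78
eef_pos: [0.3808, 0.2715, 0.332]
eef_rot: [0.0, 0.002, 1.0, 0.0]
wrist_force: [0.8, -0.0, -0.7]
opening: 1.003
grasp_force: 0.0
```

Emit:
arm_command:
  dp:
    - [-0.08,-0.25,0]
    - [-0.16,-0.5,0]
    - [-0.16,-0.5,0]
    - [-0.16,-0.5,0]
  turn:
    - [0,0,0]
    - [0,0,0]
    - [0,0,0]
    - [0,0,0]
  jaw: [1,1,1,1]

```text
time_s: 1.27
eef_pos: [0.4198, 0.1481, 0.3311]
eef_rot: [-0.0, 0.002, 1.0, 0.0]
wrist_force: [0.8, 1.1, 0.5]
opening: 1.0
grasp_force: 0.0
```

```bash
python3 - <<'E'
from h import *
o=get_obs();im=camera("wrist");cv2.imwrite("pics/w1.png",im);np.savez("w1.npz",p=o["eef_pos"],r=o["eef_rot"]);print(o["eef_pos"],o["eef_rot"])
E
```

```text
[0.41979863 0.14806092 0.33113798] [-2.07898465e-04  2.30257210e-03  9.99997301e-01  2.30776609e-04]
```

View pics/w1.png

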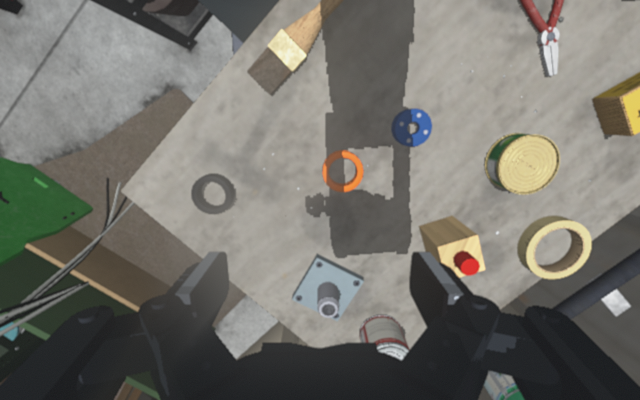

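The wrist view shows the spacer at (213,193), pulley (343,171), cap (412,127), sleeve top (330,308) and pin head (468,263). Next I'll look at the bracket from straight above and refit all the parts.

Emit:
arm_command:
  dp:
    - [-0.24,0.01,0.12]
    - [-0.48,0.03,0.24]
    - [-0.72,0.05,0.36]
    - [-0.84,0.05,0.4]
    - [-0.84,0.05,0.4]
  turn:
    - [0,0,0]
    - [0,0,0]
    - [0,0,0]
    - [0,0,0]
    - [0,0,0]
  jaw: [1,1,1,1,1]

```text
time_s: 1.95
eef_pos: [0.6298, 0.1623, 0.2268]
eef_rot: [-0.003, 0.0, 1.0, -0.0]
wrist_force: [0.3, 0.5, -0.3]
opening: 1.0
grasp_force: 0.0
```

```bash
sed -i 's/(5,180,120),(16,255,255)/(3,130,80),(20,255,255)/' h.py; python3 - <<'E'
from h import *
o=get_obs();im=camera("wrist");cv2.imwrite("pics/w2.png",im);np.savez("w2.npz",p=o["eef_pos"],r=o["eef_rot"]);print(o["eef_pos"])
d=np.load("w1.npz");W=cal("wrist",dict(eef_pos=d["p"],eef_rot=d["r"]))
S,T=cal("side"),cal("top");s,t,w=[cv2.imread(f"pics/{k}.png") for k in("side0","top0","w1")]
for n,col,ps,pt,pw,r,z0,z1 in[("spacer","black",(361,131),(433,235),(213,193),.031,0,.022),("pulley","orange",(363,201),(342,250),(343,171),.031,0,.022),("cap","blue",(386,246),(295,280),(412,127),.027,0,.024),("pin","red",(296,240),(263,191),(468,263),.013,.084,.110)]:
    B=[]
    for C,i,p,v in((S,s,ps,65),(T,t,pt,65),(W,w,pw,112)):
        HS["black"]=((0,0,0),(180,255,v));b=blob(i,col,p,22 if i is not w else 32);B.append((C,b[0]));print(n,b[1],end="")
    print();print(loc(B,r,z0,z1),loc(B[:2],r,z0,z1)[0],loc(B[2:],r,z0,z1)[0])
E
```

```text
[0.62977236 0.16226545 0.22679878]
spacer [348 120  26  24 393]spacer [419 221  30  29 395]spacer [192 174  43  40 906]
(array([ 0.46844244, -0.01677269]), array([-0.01,  0.19,  0.3 , -0.28,  0.12, -0.2 ])) [ 0.46811661 -0.01650574] [ 0.46875822 -0.01698611]
pulley [349 188  28  27 438]pulley [328 236  29  29 358]pulley [323 150  40  42 620]
(array([0.43334711, 0.18294542]), array([-0.32,  0.62,  0.37, -0.33, -0.14, -0.38])) [0.43275764 0.182705  ] [0.43393535 0.18316533]
cap [374 234  25  26 399]cap [283 268  25  26 376]cap [412 110  19  36 356]
(array([0.36871881, 0.28867022]), array([-0.51,  3.  , -2.62, -0.21, -3.73, -0.37])) [0.36843421 0.28242419] [0.36926643 0.29417506]
pin [290 234  13  12 124]pin [256 185  13  14 127]pin [460 258  19  17 235]
(array([0.54652909, 0.34726042]), array([-1.54,  2.44, -0.22, -1.62, -2.  , -2.28])) [0.54398318 0.34433914] [0.54996914 0.35041603]
```

View pics/w2.png

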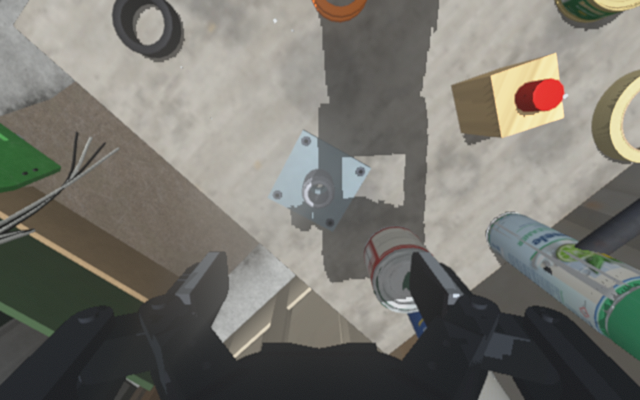

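The view from above shows the sleeve top at (317,187) and plate corners at (306,130), (370,170) and (273,194).

```bash
python3 - <<'E'
from h import *
d=np.load("w2.npz");W=cal("wrist",dict(eef_pos=d["p"],eef_rot=d["r"]));S,T=cal("side"),cal("top")
V=[(W,(317,187)),(S,(276.2,162.5)),(T,(354,152.5))]
print(tri(V));[print(ray(C,p,.07)) for C,p in V]
c=[ray(W,p,.016)[:2] for p in((306,130),(370,170),(337,229),(273,194))];print(np.mean(c,0),(c[1]+c[3])/2)
print([np.linalg.norm(c[i]-c[i-1]) for i in range(4)])
c=[ray(T,p,.016)[:2] for p in((344.75,134.25),(379,153),(359.5,185.5),(325,167))];print(np.mean(c,0))
im=cv2.imread("pics/w2.png");cv2.imwrite("pics/w2c.png",cv2.resize(im[110:250,250:390],None,fx=4,fy=4,interpolation=cv2.INTER_CUBIC))
E
```

```text
(array([0.63235862, 0.1605643 , 0.07440365]), [array([1.3, 3.3]), array([1.1, 0.3]), array([0.5, 0.4])])
[0.62999323 0.15929479 0.07      ]
[0.63611785 0.15741419 0.07      ]
[0.63464089 0.16125702 0.07      ]
[0.63621417 0.16440471] [0.63647172 0.1636952 ]
[np.float64(0.08430166880372374), np.float64(0.08679230330184716), np.float64(0.08206986415513397), np.float64(0.08870363305079863)]
[0.63455958 0.16110097]
```

View pics/w2c.png

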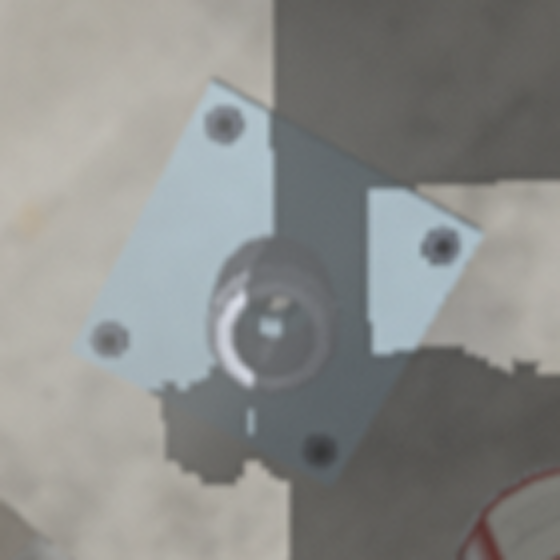

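Emit:
arm_command:
  dp:
    - [0.15,-0.17,0.1]
    - [0.3,-0.34,0.25]
    - [0.48,-0.53,0.4]
    - [0.644,-0.716,0.6]
    - [0.644,-0.716,0.7]
  turn:
    - [0,0,0]
    - [0,0,0]
    - [0,0,0]
    - [0,0,0]
    - [0,0,0]
  jaw: [1,1,1,1,1]

```text
time_s: 2.62
eef_pos: [0.4677, -0.0185, 0.0575]
eef_rot: [0.002, 0.001, 1.0, -0.001]
wrist_force: [0.3, 0.5, 0.1]
opening: 1.003
grasp_force: 0.0
```

```bash
python3 - <<'E'
from h import *
o=get_obs();im=camera("wrist");cv2.imwrite("pics/w3.png",im);W=cal("wrist",o);print(o["eef_pos"],proj(W,circ(.4686,-.0168,.022,.031))[::15])
E
```

```text
[ 0.46774187 -0.01846825  0.0575048 ] [[323.43366366 275.61738272]
 [373.53243673 230.95674244]
 [323.70012877 182.16360648]
 [273.60663337 231.09391236]]
```

View pics/w3.png

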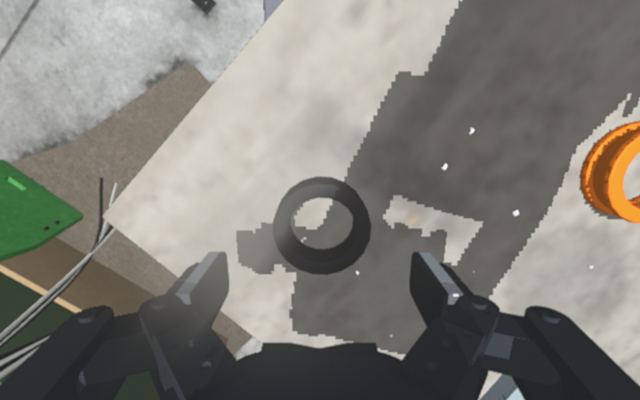

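The spacer is centred at (322,225) between the fingers, which matches the prediction within 1 mm. Descending to grip.

Emit:
arm_command:
  dp:
    - [0,0,0.1]
    - [0,0,0.21]
    - [0,0,0.21]
    - [0,0,0.21]
    - [0,0,0.21]
  turn:
    - [0,0,0]
    - [0,0,0]
    - [0,0,0]
    - [0,0,0]
    - [0,0,0]
  jaw: [1,1,1,0,0]

```text
time_s: 3.3
eef_pos: [0.4696, -0.0181, 0.0064]
eef_rot: [0.001, 0.001, 1.0, -0.0]
wrist_force: [-4.7, 2.9, 13.5]
opening: 0.709
grasp_force: 61.5
```

Emit:
arm_command:
  dp:
    - [0,0,0]
    - [0,0,0]
    - [0,0,0]
  turn:
    - [0,0,0]
    - [0,0,0]
    - [0,0,0]
  jaw: [0,0,0]

```text
time_s: 3.68
eef_pos: [0.4696, -0.0181, 0.0064]
eef_rot: [0.001, 0.001, 1.0, -0.0]
wrist_force: [-5.3, 3.9, 15.1]
opening: 0.717
grasp_force: 61.5
```

Emit:
arm_command:
  dp:
    - [0,0,-0.2]
    - [-0.1,0.1,-0.4]
    - [-0.3,0.33,-0.48]
    - [-0.5,0.54,-0.48]
    - [-0.66,0.716,-0.48]
  turn:
    - [0,0,0]
    - [0,0,0]
    - [0,0,0]
    - [0,0,0]
    - [0,0,0]
  jaw: [0,0,0,0,0]

```text
time_s: 4.3
eef_pos: [0.6204, 0.1452, 0.1261]
eef_rot: [0.002, 0.001, 1.0, -0.0]
wrist_force: [0.8, -0.9, -0.7]
opening: 0.709
grasp_force: 66.5
```

Emit:
arm_command:
  dp:
    - [0,0,0]
    - [0,0,0]
  turn:
    - [0,0,0]
    - [0,0,0]
  jaw: [0,0]

```text
time_s: 4.55
eef_pos: [0.618, 0.1437, 0.124]
eef_rot: [-0.0, 0.001, 1.0, -0.0]
wrist_force: [-0.9, -0.7, -1.3]
opening: 0.707
grasp_force: 66.5
```

```bash
python3 - <<'E'
from h import *
o=get_obs();im=camera("wrist");cv2.imwrite("pics/w4.png",im);W=cal("wrist",o);p=o["eef_pos"];print(p,o["eef_rot"],o["opening"],o["wrist_force"])
z=p[2]-.0064
print(proj(W,circ(p[0],p[1],z+.022,.031))[::15]);print(proj(W,[.635,.161,.07]))
cv2.imwrite("pics/w4c.png",cv2.resize(im[130:330,210:430],None,fx=3,fy=3))
E
```

```text
[0.61802444 0.14366538 0.12395032] [-6.08578218e-05  9.13293715e-04  9.99999568e-01 -1.58939226e-04] 0.7074403422210481 [-0.93614246 -0.67112981 -1.32757403]
[[321.52297179 327.66682067]
 [389.02889444 270.33772644]
 [321.62048672 205.85879278]
 [254.11143722 270.58315309]]
[[345.64572788 243.18562302]]
```

View pics/w4c.png

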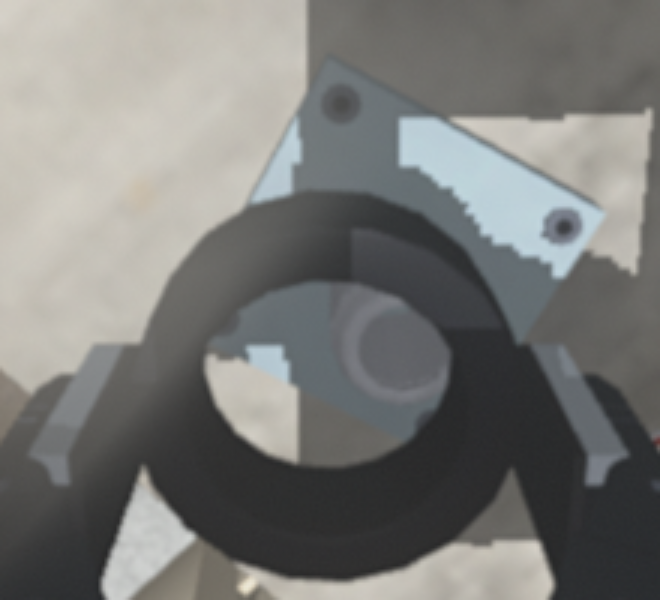

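```bash
python3 - <<'E'
from h import *
o=get_obs();W=cal("wrist",o);p=o["eef_pos"];z=p[2]-.0064
for dx in(-.005,-.003,-.001,.001):
    q=np.r_[proj(W,circ(p[0]+dx,p[1],z,.031)),proj(W,circ(p[0]+dx,p[1],z+.022,.031))];b=np.r_[proj(W,circ(p[0]+dx,p[1],z,.0215))],
    t=proj(W,circ(p[0]+dx,p[1],z+.022,.0215))
    print(dx,q.min(0),q.max(0),"bore low",b[0].min(0),b[0].max(0),"bore top",t.min(0),t.max(0))
E
```

```text
-0.005 [253.38067841 183.42662709] [389.75946784 318.88791482] bore low [280.15449587 201.83301354] [362.20912805 277.90522823] bore top [274.32104889 215.74233912] [368.8181123 301.7453587]
-0.003 [253.65219366 187.3541573 ] [389.49045609 322.41985313] bore low [280.29728544 205.62889823] [362.07117794 281.18075593] bore top [274.50837582 220.07969409] [368.633297   305.40545035]
-0.001 [253.92156529 191.25340952] [389.22356849 325.92567027] bore low [280.4391013  209.39791224] [361.93416861 284.43473623] bore top [274.69423318 224.38152276] [368.44993172 309.03798907]
0.001 [254.1888186  195.12468804] [388.95877998 329.40565495] bore low [280.57995339 213.1403399 ] [361.79809047 287.66738105] bore top [274.87863818 228.64825985] [368.26799946 312.64328483]
```

Measured against the model, the ring sits 1 mm toward the base in the hand, and the sleeve is where I estimated it. Now centring over it.

Emit:
arm_command:
  dp:
    - [-0.074,0.072,0]
    - [-0.074,0.072,0]
    - [-0.074,0.072,0.1]
    - [-0.074,0.072,0.1]
  turn:
    - [0,0,0]
    - [0,0,0]
    - [0,0,0]
    - [0,0,0]
  jaw: [0,0,0,0]

```text
time_s: 5.1
eef_pos: [0.6345, 0.16, 0.0966]
eef_rot: [-0.002, 0.002, 1.0, -0.0]
wrist_force: [0.1, -1.2, -1.9]
opening: 0.71
grasp_force: 66.5
```

Emit:
arm_command:
  dp:
    - [-0.006,0.004,0.05]
    - [-0.006,0.004,0.12]
    - [-0.006,0.004,0.19]
    - [-0.006,0.004,0.25]
    - [-0.006,0.004,0.28]
  turn:
    - [0,0,0]
    - [0,0,0]
    - [0,0,0]
    - [0,0,0]
    - [0,0,0]
  jaw: [0,0,0,0,0]

```text
time_s: 5.72
eef_pos: [0.6375, 0.1622, 0.0266]
eef_rot: [-0.001, 0.001, 1.0, -0.0]
wrist_force: [0.1, -0.6, -1.0]
opening: 0.707
grasp_force: 66.5
```

Emit:
arm_command:
  dp:
    - [0,0,0]
    - [0,0,0]
  turn:
    - [0,0,0]
    - [0,0,0]
  jaw: [0,0]

```text
time_s: 5.98
eef_pos: [0.639, 0.1623, 0.0291]
eef_rot: [0.001, 0.001, 1.0, 0.0]
wrist_force: [-0.2, 0.2, -0.6]
opening: 0.703
grasp_force: 66.5
```

Emit:
arm_command:
  dp:
    - [0.006,0,0.02]
    - [0.006,0,0.02]
    - [0.006,0,0.02]
  turn:
    - [0,0,0]
    - [0,0,0]
    - [0,0,0]
  jaw: [0,0,0]

```text
time_s: 6.35
eef_pos: [0.637, 0.1623, 0.0236]
eef_rot: [0.0, 0.001, 1.0, 0.0]
wrist_force: [-1.3, 0.3, -0.3]
opening: 0.707
grasp_force: 66.5
```

Emit:
arm_command:
  dp:
    - [0,0,0]
    - [0,0,0]
    - [0,0,0]
    - [0,0,-0.25]
    - [0,0,-0.5]
  turn:
    - [0,0,0]
    - [0,0,0]
    - [0,0,0]
    - [0,0,0]
    - [0,0,0]
  jaw: [1,1,1,1,1]

```text
time_s: 6.98
eef_pos: [0.6362, 0.1622, 0.1488]
eef_rot: [-0.001, 0.002, 1.0, -0.0]
wrist_force: [1.0, 0.5, -0.1]
opening: 0.998
grasp_force: 0.0
```

Emit:
arm_command:
  dp:
    - [0,0,-0.1]
    - [0,0,-0.1]
  turn:
    - [0,0,0]
    - [0,0,0]
  jaw: [1,1]

```text
time_s: 7.22
eef_pos: [0.6389, 0.1625, 0.1769]
eef_rot: [0.003, 0.001, 1.0, 0.0]
wrist_force: [-0.3, 0.2, -1.0]
opening: 1.001
grasp_force: 0.0
```

```bash
python3 - <<'E'
from h import *
o=get_obs();im=camera("wrist");W=cal("wrist",o);p=o["eef_pos"];print(p,o["eef_rot"],o["opening"])
B=[.6355,.161]
for z,r in((.038,.031),(.07,.0145)):
    for q in proj(W,circ(*B,z,r)).astype(int):cv2.circle(im,tuple(int(v) for v in q),0,(0,255,0),-1)
cv2.imwrite("pics/w5.png",cv2.resize(im[110:300,230:420],None,fx=3,fy=3))
E
```

```text
[0.63886916 0.16246471 0.17687423] [3.06304898e-03 1.42244383e-03 9.99994274e-01 2.13808356e-04] 1.0007879574858862
```

View pics/w5.png

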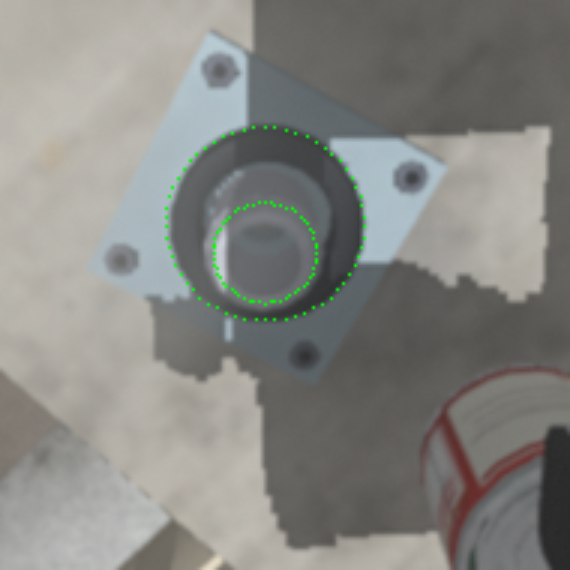

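The spacer is seated round the sleeve; its rim matches the predicted outline, centred on (265,223) in the crop. Next is the pulley.

Emit:
arm_command:
  dp:
    - [0.2,0.02,0]
    - [0.4,0.04,0.1]
    - [0.6,0.06,0.25]
    - [0.8,0.08,0.4]
    - [0.822,0.082,0.47]
  turn:
    - [0,0,0]
    - [0,0,0]
    - [0,0,0]
    - [0,0,0]
    - [0,0,0]
  jaw: [1,1,1,1,1]

```text
time_s: 7.9
eef_pos: [0.4236, 0.1831, 0.0511]
eef_rot: [-0.006, 0.001, 1.0, -0.001]
wrist_force: [0.9, 0.7, -0.4]
opening: 0.996
grasp_force: 0.0
```

Emit:
arm_command:
  dp:
    - [0,0,0]
    - [0,0,0]
  turn:
    - [0,0,0]
    - [0,0,0]
  jaw: [1,1]

```text
time_s: 8.15
eef_pos: [0.4323, 0.1833, 0.0561]
eef_rot: [0.0, 0.002, 1.0, 0.0]
wrist_force: [-0.7, 0.7, -0.1]
opening: 0.997
grasp_force: 0.0
```

```bash
python3 - <<'E'
from h import *
o=get_obs();im=camera("wrist");cv2.imwrite("pics/w6.png",im);W=cal("wrist",o);print(o["eef_pos"],o["eef_rot"])
b=blob(im,"orange",proj(W,[.4333,.1829,.022])[0],75);print(b[1],loc([(W,b[0])],.031,0,.022))
E
```

```text
[0.43233902 0.18333268 0.0560929 ] [1.65738674e-04 1.61755292e-03 9.99998678e-01 1.64797283e-05]
[ 270  179   99   98 4171] (array([0.43386128, 0.18270476]), array([-0., -0.]))
```

Emit:
arm_command:
  dp:
    - [-0.006,-0.002,0.1]
    - [-0.006,-0.002,0.188]
    - [-0.006,-0.002,0.188]
    - [-0.006,-0.002,0.188]
    - [-0.006,-0.002,0.188]
  turn:
    - [0,0,0]
    - [0,0,0]
    - [0,0,0]
    - [0,0,0]
    - [0,0,0]
  jaw: [1,1,1,0,0]

```text
time_s: 8.82
eef_pos: [0.4344, 0.1831, 0.011]
eef_rot: [0.001, 0.001, 1.0, 0.0]
wrist_force: [-3.7, -0.4, 7.5]
opening: 0.7
grasp_force: 62.6
```

Emit:
arm_command:
  dp:
    - [0,0,0]
    - [0,0,0]
    - [0,0,0]
  turn:
    - [0,0,0]
    - [0,0,0]
    - [0,0,0]
  jaw: [0,0,0]

```text
time_s: 9.2
eef_pos: [0.4344, 0.1831, 0.011]
eef_rot: [0.001, 0.001, 1.0, 0.0]
wrist_force: [-2.8, -1.7, 7.9]
opening: 0.695
grasp_force: 62.7
```

Emit:
arm_command:
  dp:
    - [0,0,-0.22]
    - [-0.1,-0.01,-0.42]
    - [-0.3,-0.03,-0.48]
    - [-0.54,-0.06,-0.48]
    - [-0.78,-0.086,-0.48]
  turn:
    - [0,0,0]
    - [0,0,0]
    - [0,0,0]
    - [0,0,0]
    - [0,0,0]
  jaw: [0,0,0,0,0]

```text
time_s: 9.82
eef_pos: [0.6304, 0.1607, 0.131]
eef_rot: [0.001, 0.001, 1.0, 0.0]
wrist_force: [1.0, 0.2, -0.9]
opening: 0.699
grasp_force: 66.8
```

Emit:
arm_command:
  dp:
    - [0,0,0]
    - [0,0,0]
    - [0,0,0]
  turn:
    - [0,0,0]
    - [0,0,0]
    - [0,0,0]
  jaw: [0,0,0]

```text
time_s: 10.2
eef_pos: [0.6269, 0.1612, 0.1295]
eef_rot: [-0.0, 0.001, 1.0, 0.0]
wrist_force: [-0.8, -0.1, -1.6]
opening: 0.699
grasp_force: 66.8
```

```bash
python3 - <<'E'
from h import *
o=get_obs();im=camera("wrist");cv2.imwrite("pics/w7.png",im);W=cal("wrist",o);p=o["eef_pos"];print(p,o["eef_rot"],o["opening"])
b=blob(im,"orange",proj(W,p)[0],90);x,_=loc([(W,b[0])],.031,p[2]-.011,p[2]+.011);print(b[1],x-p[:2])
E
```

```text
[0.62692731 0.16123809 0.12950778] [-6.01204008e-05  1.13241855e-03  9.99999356e-01  3.96006591e-05] 0.6985296759466919
[ 258  193  125  125 6922] [0.00127651 0.00149439]
```

Emit:
arm_command:
  dp:
    - [-0.035,-0.003,0]
    - [-0.035,-0.003,0.07]
    - [-0.035,-0.003,0.15]
    - [-0.035,-0.003,0.22]
    - [-0.035,-0.003,0.29]
  turn:
    - [0,0,0]
    - [0,0,0]
    - [0,0,0]
    - [0,0,0]
    - [0,0,0]
  jaw: [0,0,0,0,0]

```text
time_s: 10.88
eef_pos: [0.636, 0.16, 0.0543]
eef_rot: [-0.001, 0.001, 1.0, -0.0]
wrist_force: [-0.2, -0.4, -0.9]
opening: 0.696
grasp_force: 66.8
```

Emit:
arm_command:
  dp:
    - [0,0,0.012]
    - [0,0,0.02]
    - [0,0,0.02]
  turn:
    - [0,0,0]
    - [0,0,0]
    - [0,0,0]
  jaw: [0,0,0]

```text
time_s: 11.25
eef_pos: [0.6372, 0.1601, 0.052]
eef_rot: [0.0, 0.001, 1.0, 0.0]
wrist_force: [-0.4, 0.0, -1.3]
opening: 0.703
grasp_force: 66.8
```

Emit:
arm_command:
  dp:
    - [0,0,0.008]
    - [0,0,0.008]
    - [0,0,0.008]
    - [0,0,0.008]
    - [0,0,0.008]
  turn:
    - [0,0,0]
    - [0,0,0]
    - [0,0,0]
    - [0,0,0]
    - [0,0,0]
  jaw: [0,0,1,1,1]

```text
time_s: 11.88
eef_pos: [0.6369, 0.16, 0.0497]
eef_rot: [0.0, 0.001, 1.0, 0.0]
wrist_force: [-0.4, -0.4, -0.4]
opening: 0.996
grasp_force: 0.0
```

Emit:
arm_command:
  dp:
    - [0,0,-0.25]
    - [0,0,-0.5]
    - [0,0,-0.5]
    - [0,0,-0.5]
  turn:
    - [0,0,0]
    - [0,0,0]
    - [0,0,0]
    - [0,0,0]
  jaw: [1,1,1,1]

```text
time_s: 12.38
eef_pos: [0.6366, 0.16, 0.1746]
eef_rot: [0.0, 0.001, 1.0, 0.0]
wrist_force: [-0.2, -0.2, -1.4]
opening: 0.999
grasp_force: 0.0
```

```bash
python3 - <<'E'
from h import *
o=get_obs();im=camera("wrist");W=cal("wrist",o);p=o["eef_pos"];print(p,o["eef_rot"],o["opening"])
b=blob(im,"orange",proj(W,[.6365,.161,.06])[0],60);print(b[1],loc([(W,b[0])],.031,.038,.06))
B=[.6365,.161]
for z,r in((.06,.031),(.07,.0145)):
    for q in proj(W,circ(*B,z,r)).astype(int):cv2.circle(im,tuple(int(v) for v in q),0,(0,255,0),-1)
s=camera("side");v=np.hstack([cv2.resize(im[110:300,230:420],(400,400)),cv2.resize(s[130:230,220:320],(400,400))])
cv2.imwrite("pics/w8.png",v)
E
```

```text
[0.6366139  0.16004096 0.17457147] [1.79587932e-04 1.42090898e-03 9.99998974e-01 1.72910993e-06] 0.9991567659751013
[ 285  159   69   70 1806] (array([0.63579308, 0.1590923 ]), array([-0.,  0.]))
```

View pics/w8.png

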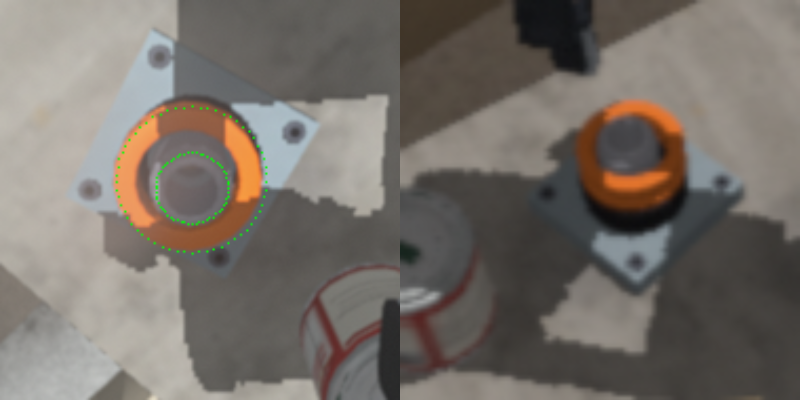

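Orange pulley is seated flat over the spacer, with the sleeve centred in it. Next is the cap.

Emit:
arm_command:
  dp:
    - [0.22,0.1,0]
    - [0.44,0.2,0]
    - [0.66,0.3,0.1]
    - [0.88,0.4,0.25]
    - [0.97,0.44,0.4]
  turn:
    - [0,0,0]
    - [0,0,0]
    - [0,0,0]
    - [0,0,0]
    - [0,0,0]
  jaw: [1,1,1,1,1]

```text
time_s: 13.1
eef_pos: [0.3918, 0.2713, 0.0729]
eef_rot: [-0.0, 0.001, 1.0, -0.0]
wrist_force: [1.3, 0.4, 0.0]
opening: 1.003
grasp_force: 0.0
```

Emit:
arm_command:
  dp:
    - [0.1,0.05,0.06]
    - [0.1,0.05,0.06]
    - [0.1,0.05,0.06]
  turn:
    - [0,0,0]
    - [0,0,0]
    - [0,0,0]
  jaw: [1,1,1]

```text
time_s: 13.48
eef_pos: [0.3702, 0.2832, 0.0594]
eef_rot: [0.0, 0.001, 1.0, -0.0]
wrist_force: [1.0, -0.3, 0.9]
opening: 1.002
grasp_force: 0.0
```

```bash
python3 - <<'E'
from h import *
o=get_obs();im=camera("wrist");cv2.imwrite("pics/w9.png",im);W=cal("wrist",o);print(o["eef_pos"],o["eef_rot"])
HS["blue"]=((100,110,30),(130,255,255))
b=blob(im,"blue",proj(W,[.3684,.2824,.024])[0],75);print(b[1],loc([(W,b[0])],.027,0,.024))
E
```

```text
[0.37020923 0.28321899 0.0594254 ] [ 7.90951905e-05  1.36463188e-03  9.99999062e-01 -8.52700660e-05]
[ 286  187   75   80 3242] (array([0.37334803, 0.28700393]), array([-0., -0.]))
```

```bash
python3 - <<'E'
from h import *
o=get_obs();W=cal("wrist",o);im=cv2.imread("pics/w9.png")
for q in proj(W,circ(.369,.283,.024,.027)):cv2.circle(im,tuple(int(v) for v in q),0,(0,255,0),-1)
cv2.imwrite("pics/w9c.png",cv2.resize(im[150:310,230:420],None,fx=3,fy=3))
E
```

```text
(no output)
```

View pics/w9c.png

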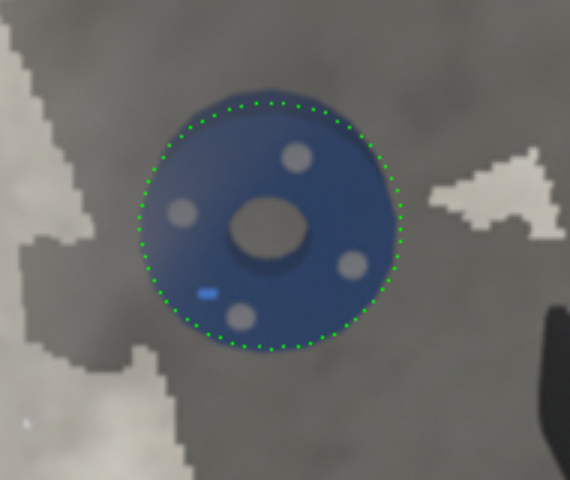

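The blue cap matches the predicted circle at (.369,.283), so I'll grip it.

Emit:
arm_command:
  dp:
    - [0.004,0,0.1]
    - [0.004,0,0.19]
    - [0.004,0,0.19]
    - [0.004,0,0.19]
    - [0.004,0,0.19]
  turn:
    - [0,0,0]
    - [0,0,0]
    - [0,0,0]
    - [0,0,0]
    - [0,0,0]
  jaw: [1,1,1,0,0]

```text
time_s: 14.15
eef_pos: [0.37, 0.2836, 0.0135]
eef_rot: [0.001, 0.001, 1.0, 0.0]
wrist_force: [-11.0, -7.1, 36.4]
opening: 0.607
grasp_force: 57.4
```

Emit:
arm_command:
  dp:
    - [0,0,0]
    - [0,0,0]
    - [0,0,0]
  turn:
    - [0,0,0]
    - [0,0,0]
    - [0,0,0]
  jaw: [0,0,0]

```text
time_s: 14.52
eef_pos: [0.3699, 0.2835, 0.014]
eef_rot: [0.001, 0.001, 1.0, 0.0]
wrist_force: [-2.9, -3.2, 12.9]
opening: 0.602
grasp_force: 59.9
```

Emit:
arm_command:
  dp:
    - [0,0,-0.22]
    - [-0.1,-0.05,-0.42]
    - [-0.3,-0.14,-0.48]
    - [-0.52,-0.24,-0.48]
    - [-0.74,-0.34,-0.48]
  turn:
    - [0,0,0]
    - [0,0,0]
    - [0,0,0]
    - [0,0,0]
    - [0,0,0]
  jaw: [0,0,0,0,0]

```text
time_s: 15.15
eef_pos: [0.5553, 0.1971, 0.1334]
eef_rot: [0.001, 0.001, 1.0, 0.0]
wrist_force: [1.1, 0.4, -1.8]
opening: 0.593
grasp_force: 63.1
```

Emit:
arm_command:
  dp:
    - [-0.2,-0.1,0]
    - [-0.25,-0.12,0]
    - [-0.25,-0.12,0]
    - [-0.25,-0.12,0]
  turn:
    - [0,0,0]
    - [0,0,0]
    - [0,0,0]
    - [0,0,0]
  jaw: [0,0,0,0]

```text
time_s: 15.65
eef_pos: [0.6142, 0.1685, 0.1318]
eef_rot: [-0.001, 0.001, 1.0, 0.0]
wrist_force: [-1.0, -0.3, -1.9]
opening: 0.596
grasp_force: 63.1
```

```bash
python3 - <<'E'
from h import *
o=get_obs();im=camera("wrist");W=cal("wrist",o);p=o["eef_pos"];print(p,o["eef_rot"],o["opening"])
z=p[2]-.014
for zz,r in((z+.024,.027),(z+.024,.0085)):
    for q in proj(W,circ(*p[:2],zz,r)).astype(int):cv2.circle(im,tuple(int(v) for v in q),0,(0,255,0),-1)
for q in proj(W,circ(.6365,.1607,.07,.0145)).astype(int):cv2.circle(im,tuple(int(v) for v in q),0,(0,0,255),-1)
cv2.imwrite("pics/w10.png",cv2.resize(im[150:350,210:430],None,fx=3,fy=3))
E
```

```text
[0.61424746 0.16851619 0.13179585] [-6.88289058e-04  9.45241076e-04  9.99999311e-01  1.00244596e-04] 0.5961688491037913
```

View pics/w10.png

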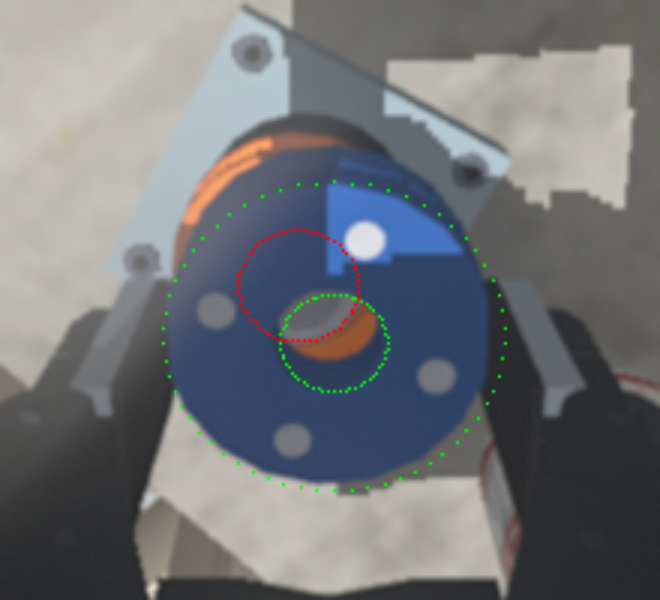

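The cap's dots centre at (327,342) in the crop, so the cap is held within about 1 mm of the tool axis. I'll centre it and lower it.

Emit:
arm_command:
  dp:
    - [-0.088,-0.029,0]
    - [-0.088,-0.029,0]
    - [-0.088,-0.029,0.06]
    - [-0.088,-0.029,0.12]
    - [-0.088,-0.029,0.18]
  turn:
    - [0,0,0]
    - [0,0,0]
    - [0,0,0]
    - [0,0,0]
    - [0,0,0]
  jaw: [0,0,0,0,0]

```text
time_s: 16.32
eef_pos: [0.6366, 0.1606, 0.0851]
eef_rot: [-0.001, 0.001, 1.0, -0.0]
wrist_force: [-0.5, 0.4, -2.0]
opening: 0.596
grasp_force: 63.1
```

Emit:
arm_command:
  dp:
    - [0,0,0.02]
    - [0,0,0.04]
    - [0,0,0.04]
  turn:
    - [0,0,0]
    - [0,0,0]
    - [0,0,0]
  jaw: [0,0,0]

```text
time_s: 16.7
eef_pos: [0.6377, 0.1603, 0.0768]
eef_rot: [-0.0, 0.001, 1.0, 0.0]
wrist_force: [0.5, 0.6, -2.0]
opening: 0.597
grasp_force: 63.1
```

Emit:
arm_command:
  dp:
    - [0.002,0,0.008]
    - [0.002,0,0.008]
    - [0.002,0,0.008]
    - [0.002,0,0.008]
    - [0.002,0,0.008]
  turn:
    - [0,0,0]
    - [0,0,0]
    - [0,0,0]
    - [0,0,0]
    - [0,0,0]
  jaw: [0,0,1,1,1]

```text
time_s: 17.32
eef_pos: [0.6374, 0.1603, 0.0753]
eef_rot: [0.0, 0.001, 1.0, 0.0]
wrist_force: [0.0, -0.6, 0.1]
opening: 0.998
grasp_force: 0.0
```

Emit:
arm_command:
  dp:
    - [0,0,-0.25]
    - [0,0,-0.5]
    - [0,0,-0.55]
    - [0,0,-0.55]
  turn:
    - [0,0,0]
    - [0,0,0]
    - [0,0,0]
    - [0,0,0]
  jaw: [1,1,1,1]

```text
time_s: 17.82
eef_pos: [0.6378, 0.1604, 0.2138]
eef_rot: [0.001, 0.001, 1.0, 0.0]
wrist_force: [0.2, 0.0, -0.1]
opening: 0.998
grasp_force: 0.0
```

```bash
python3 - <<'E'
from h import *
o=get_obs();im=camera("wrist");cv2.imwrite("pics/w11r.png",im);W=cal("wrist",o);p=o["eef_pos"];print(p,o["eef_rot"],o["opening"])
b=blob(im,"red",proj(W,[.546,.346,.1])[0],60);print(b[1],loc([(W,b[0])],.013,.084,.11))
for z,r in((.084,.027),(.084,.0085)):
    for q in proj(W,circ(.6365,.1605,z,r)).astype(int):cv2.circle(im,tuple(int(v) for v in q),0,(0,255,0),-1)
s=camera("side");v=np.hstack([cv2.resize(im[110:300,230:420],(400,400)),cv2.resize(s[130:230,220:320],(400,400))])
cv2.imwrite("pics/w11.png",v)
E
```

```text
[0.63784085 0.16037124 0.21378506] [1.32388699e-03 1.42490881e-03 9.99998104e-01 9.61259559e-05] 0.9978089220946983
[ 531   63   52   34 1149] (array([0.54387367, 0.34729849]), array([-0.,  0.]))
```

View pics/w11.png

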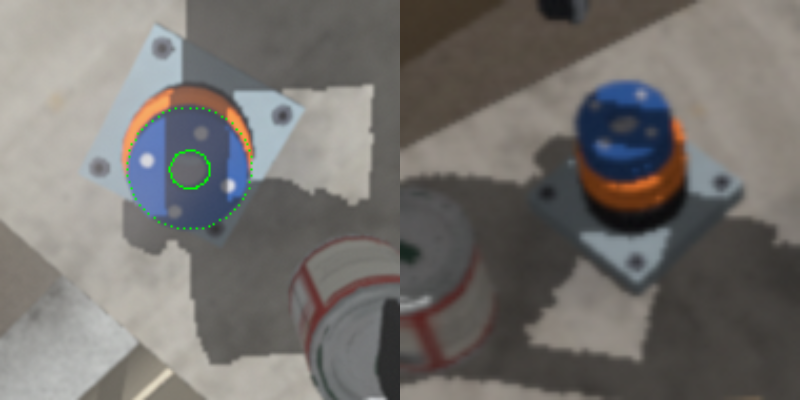

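The cap is seated flat over the sleeve's end, with its hole on the predicted axis. Next is the pin.

Emit:
arm_command:
  dp:
    - [0.1,0.2,0]
    - [0.2,0.4,0.05]
    - [0.3,0.6,0.1]
    - [0.376,0.748,0.16]
    - [0.376,0.748,0.16]
  turn:
    - [0,0,0]
    - [0,0,0]
    - [0,0,0]
    - [0,0,0]
    - [0,0,0]
  jaw: [1,1,1,1,1]

```text
time_s: 18.55
eef_pos: [0.5396, 0.3494, 0.168]
eef_rot: [-0.004, -0.001, 1.0, -0.001]
wrist_force: [-0.6, 0.3, 0.1]
opening: 0.995
grasp_force: 0.0
```

Emit:
arm_command:
  dp:
    - [0,0,0]
    - [0,0,0]
  turn:
    - [0,0,0]
    - [0,0,0]
  jaw: [1,1]

```text
time_s: 18.8
eef_pos: [0.5445, 0.3464, 0.1722]
eef_rot: [-0.0, 0.002, 1.0, -0.0]
wrist_force: [-1.0, 0.0, 0.4]
opening: 1.004
grasp_force: 0.0
```

```bash
python3 - <<'E'
from h import *
o=get_obs();im=camera("wrist");cv2.imwrite("pics/w12.png",im);W=cal("wrist",o);p=o["eef_pos"];print(p,o["eef_rot"],o["opening"])
HS["red"]=((0,130,60),(5,255,255))
b=blob(im,"red",proj(W,[.544,.347,.1])[0],50);print(b[1],loc([(W,b[0])],.013,.084,.11))
q=np.r_[proj(W,circ(.544,.347,.084,.013)),proj(W,circ(.544,.347,.11,.013))];print(q.min(0),q.max(0)-q.min(0))
E
```

```text
[0.54449255 0.34637583 0.17220635] [-8.96088502e-05  2.24303114e-03  9.99997462e-01 -1.90363023e-04] 1.0039184628488669
[302 194  35  39 976] (array([0.54614819, 0.34570375]), array([ 0., -0.]))
[302.95445351 188.84085084] [36.9782149 43.9303809]
```

Emit:
arm_command:
  dp:
    - [0,0,0.15]
    - [0,0,0.289]
    - [0,0,0.289]
    - [0,0,0.289]
    - [0,0,0.289]
  turn:
    - [0,0,0]
    - [0,0,0]
    - [0,0,0]
    - [0,0,0]
    - [0,0,0]
  jaw: [1,1,1,1,0]

```text
time_s: 19.48
eef_pos: [0.5453, 0.3479, 0.1025]
eef_rot: [0.002, 0.002, 1.0, 0.001]
wrist_force: [0.8, 0.0, 0.4]
opening: 0.818
grasp_force: 0.0
```

Emit:
arm_command:
  dp:
    - [0,0,0]
    - [0,0,0]
    - [0,0,0]
    - [0,0,0]
  turn:
    - [0,0,0]
    - [0,0,0]
    - [0,0,0]
    - [0,0,0]
  jaw: [0,0,0,0]

```text
time_s: 19.98
eef_pos: [0.5442, 0.3478, 0.1011]
eef_rot: [0.001, 0.001, 1.0, 0.0]
wrist_force: [-1.4, -0.6, 6.2]
opening: 0.264
grasp_force: 58.8
```

Emit:
arm_command:
  dp:
    - [0,0,-0.2]
    - [0,0,-0.4]
    - [-0.02,-0.03,-0.48]
    - [-0.12,-0.23,-0.5]
    - [-0.22,-0.44,-0.5]
  turn:
    - [0,0,0]
    - [0,0,0]
    - [0,0,0]
    - [0,0,0]
    - [0,0,0]
  jaw: [0,0,0,0,0]

```text
time_s: 20.6
eef_pos: [0.5985, 0.2364, 0.2245]
eef_rot: [-0.0, 0.001, 1.0, -0.0]
wrist_force: [1.2, 0.2, -2.0]
opening: 0.262
grasp_force: 59.4
```

Emit:
arm_command:
  dp:
    - [-0.1,-0.21,0]
    - [-0.15,-0.31,0]
    - [-0.15,-0.31,0]
    - [-0.15,-0.31,0]
    - [-0.15,-0.31,0]
  turn:
    - [0,0,0]
    - [0,0,0]
    - [0,0,0]
    - [0,0,0]
    - [0,0,0]
  jaw: [0,0,0,0,0]

```text
time_s: 21.22
eef_pos: [0.635, 0.1609, 0.2246]
eef_rot: [-0.001, 0.001, 1.0, 0.0]
wrist_force: [0.0, 0.4, -1.0]
opening: 0.267
grasp_force: 59.4
```

```bash
python3 - <<'E'
from h import *
o=get_obs();im=camera("wrist");cv2.imwrite("pics/w13r.png",im);W=cal("wrist",o);p=o["eef_pos"];print(p,o["eef_rot"],o["opening"],o["wrist_force"])
S,T=cal("side"),cal("top");s,t=camera("side"),camera("top")
V=[]
for C,i,c in((W,im,(0,255,0)),(S,s,(0,255,0)),(T,t,(0,255,0))):
    P=[circ(*p[:2],p[2]-.098,.0025),circ(*p[:2],p[2]-.017,.013),circ(*p[:2],p[2]-.089,.006)]
    k=i.copy()
    for X in P:
        for q in proj(C,X)[::4]:cv2.circle(k,tuple(int(v) for v in q),0,c,-1)
    for X in (circ(.637,.160,.084,.0085),circ(.637,.160,.084,.027)):
        for q in proj(C,X)[::4]:cv2.circle(k,tuple(int(v) for v in q),0,(0,255,255),-1)
    u=proj(C,[.637,.16,.1])[0].astype(int);h=65 if C is not W else 90
    if C is W:u=proj(C,[p[0],p[1],p[2]-.06])[0].astype(int)
    V.append(cv2.resize(k[max(0,u[1]-h):u[1]+h,u[0]-h:u[0]+h],(266,266) if 0 else (400,400) if C is W else (400,400)));print(u)
cv2.imwrite("pics/w13.png",np.hstack(V[1:]) if 0 else np.hstack([cv2.resize(v,(266,266),interpolation=cv2.INTER_AREA) if 0 else v for v in V]))
g=np.hstack([cv2.resize(v,(266,266)) for v in V]);cv2.imwrite("pics/w13s.png",cv2.vconcat([np.pad(np.hstack(V[1:]),((0,0),(0,0),(0,0)))]))
E
```

```text
[0.63499999 0.16093914 0.22464431] [-5.28594291e-04  7.02350034e-04  9.99999610e-01  8.22714631e-05] 0.266619780551402 [ 0.00630275  0.37542846 -1.03567602]
[320 217]
[274 155]
[355 146]
```

Emit:
arm_command:
  dp:
    - [-0.008,-0.004,0.07]
    - [-0.008,-0.004,0.135]
    - [-0.008,-0.004,0.135]
    - [-0.008,-0.004,0.135]
  turn:
    - [0,0,0]
    - [0,0,0]
    - [0,0,0]
    - [0,0,0]
  jaw: [0,0,0,0]

```text
time_s: 21.88
eef_pos: [0.6377, 0.1587, 0.1912]
eef_rot: [-0.0, 0.002, 1.0, -0.0]
wrist_force: [-0.1, -0.1, -1.1]
opening: 0.262
grasp_force: 59.4
```

```bash
python3 - <<'E'
from h import *
o=get_obs();p=o["eef_pos"];print(p,o["eef_rot"],o["opening"],o["wrist_force"])
V=[]
for n in("side","top","wrist"):
    C=cal(n,o);k=camera(n);h=40 if n!="wrist" else 70
    u=proj(C,[.637,.16,.1])[0].astype(int);f=400//(2*h)*1.0;f=400/(2*h)
    c=cv2.resize(k[u[1]-h:u[1]+h,u[0]-h:u[0]+h],(400,400),interpolation=cv2.INTER_CUBIC)
    for X,col in((circ(*p[:2],p[2]-.098,.0025),(0,255,0)),(circ(*p[:2],p[2]-.017,.013),(0,255,0)),(circ(.637,.16,.084,.0085),(0,255,255)),(circ(.637,.16,.084,.027),(0,255,255))):
        for q in (proj(C,X)[::3]-(u-h)+.5)*f:cv2.circle(c,tuple(int(v) for v in q),1,col,-1)
    V.append(c)
g=np.hstack(V[:2]);w=cv2.resize(V[2],(200,200));g=np.vstack([g,np.hstack([w,np.zeros((200,600,3),np.uint8)])])
cv2.imwrite("pics/w14.png",g)
E
```

```text
[0.63771147 0.15873154 0.19120394] [-2.13681112e-04  1.51453435e-03  9.99998830e-01 -2.56305047e-05] 0.26164040771876346 [-0.13681348 -0.11607237 -1.14348855]
```

View pics/w14.png

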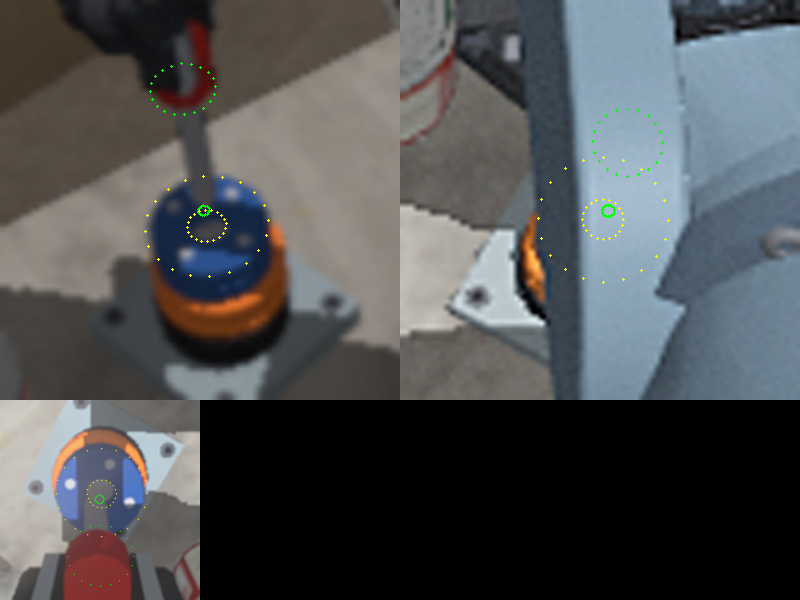

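The side crop shows the pin upright in the grip, its tip at (204,204) just above the cap hole at (209,230). Lowering it with force checks.

Emit:
arm_command:
  dp:
    - [0,0.004,0.02]
    - [0,0.004,0.05]
    - [0,0.004,0.08]
    - [0,0.004,0.1]
  turn:
    - [0,0,0]
    - [0,0,0]
    - [0,0,0]
    - [0,0,0]
  jaw: [0,0,0,0]

```text
time_s: 22.52
eef_pos: [0.6373, 0.1598, 0.1654]
eef_rot: [-0.001, 0.001, 1.0, -0.0]
wrist_force: [-1.1, 0.1, -0.9]
opening: 0.266
grasp_force: 59.4
```

Tip is in the cap hole with no force, so I'll continue.

Emit:
arm_command:
  dp:
    - [0,0,0.03]
    - [0,0,0.07]
    - [0,0,0.11]
    - [0,0,0.15]
    - [0,0,0.18]
  turn:
    - [0,0,0]
    - [0,0,0]
    - [0,0,0]
    - [0,0,0]
    - [0,0,0]
  jaw: [0,0,0,0,0]

```text
time_s: 23.15
eef_pos: [0.6374, 0.1598, 0.1205]
eef_rot: [-0.0, 0.001, 1.0, -0.0]
wrist_force: [0.4, 0.4, -2.2]
opening: 0.259
grasp_force: 59.4
```

Emit:
arm_command:
  dp:
    - [0,0,0.02]
    - [0,0,0.04]
    - [0,0,0.06]
    - [0,0,0.072]
    - [0,0,0.072]
  turn:
    - [0,0,0]
    - [0,0,0]
    - [0,0,0]
    - [0,0,0]
    - [0,0,0]
  jaw: [0,0,0,0,0]

```text
time_s: 23.78
eef_pos: [0.6376, 0.1598, 0.1032]
eef_rot: [-0.0, 0.001, 1.0, -0.0]
wrist_force: [-0.4, 0.4, -0.5]
opening: 0.268
grasp_force: 59.4
```

Emit:
arm_command:
  dp:
    - [0,0,0.006]
    - [0,0,0.006]
    - [0,0,0.006]
    - [0,0,0.006]
    - [0,0,0.006]
  turn:
    - [0,0,0]
    - [0,0,0]
    - [0,0,0]
    - [0,0,0]
    - [0,0,0]
  jaw: [0,0,1,1,1]

```text
time_s: 24.4
eef_pos: [0.6379, 0.1598, 0.1022]
eef_rot: [0.0, 0.001, 1.0, -0.0]
wrist_force: [-0.2, 0.0, -0.1]
opening: 0.887
grasp_force: 0.0
```

Emit:
arm_command:
  dp:
    - [0,0,0]
    - [0,0,-0.1]
    - [0,0,-0.3]
    - [0,0,-0.45]
    - [0,0,-0.45]
  turn:
    - [0,0,0]
    - [0,0,0]
    - [0,0,0]
    - [0,0,0]
    - [0,0,0]
  jaw: [1,1,1,1,1]

```text
time_s: 25.02
eef_pos: [0.6402, 0.16, 0.2193]
eef_rot: [0.004, 0.001, 1.0, 0.0]
wrist_force: [-0.8, 0.6, -0.8]
opening: 0.998
grasp_force: 0.0
```

```bash
python3 - <<'E'
from h import *
o=get_obs();W=cal("wrist",o);S=cal("side");print(o["eef_pos"],o["opening"],o["wrist_force"])
HS["red"]=((0,130,50),(5,255,255));V=[]
for n,C in(("wrist",W),("side",S)):
    b=blob(camera(n),"red",proj(C,[.637,.16,.1])[0],25 if n=="wrist" else 12)
    q=np.r_[proj(C,circ(.637,.16,.084,.013)),proj(C,circ(.637,.16,.11,.013))];V.append((C,b[0]))
    print(n,b[1],q.min(0),np.ptp(q,0))
print(tri([(C,hullc(p)) for C,p in V]))
E
```

```text
[0.64017254 0.15999876 0.21927548] 0.9976170416397039 [-0.83256333  0.57435267 -0.83490067]
wrist [325 198   7   8  18] [304.76971116 172.79103611] [30.68181949 35.65304338]
side [269 148  11  15 119] [267.52427698 147.56957979] [13.2825169  16.94915725]
(array([0.63842154, 0.16678134, 0.11250226]), [array([-0. , -5.9]), array([-2.2, -0.8])])
```

```bash
python3 - <<'E'
from h import *
o=get_obs();W=cal("wrist",o);im=camera("wrist").astype(int);m=((im[...,2]-np.maximum(im[...,0],im[...,1]))>35).astype(np.uint8)
m[:150]=0;m[225:]=0;m[:,:290]=0;m[:,350:]=0
ys,xs=np.where(m);print(len(xs),xs.min(),xs.max(),ys.min(),ys.max(),loc([(W,np.c_[xs,ys].astype(np.float32))],.013,.084,.11))
q=np.r_[proj(W,circ(.637,.16,.084,.013)),proj(W,circ(.637,.16,.11,.013))];print(q.min(0),q.max(0))
E
```

```text
1241 290 349 152 214 (array([0.6237867 , 0.15872392]), array([-0.,  0.]))
[304.89646947 177.56267147] [336.00743717 213.85953552]
```

```bash
python3 -c "
from bench import *
print(get_obs()['time_s'],hand_in())"
```

```text
the job is handed in; nothing more can be done
25.175 None
```

The idler is rebuilt: spacer, pulley and cap are stacked on the sleeve and the pin is down through the cap. Everything is released, and I handed the job in at 25.2 s with no verdict returned. The camera views matched the seated positions, but for the pin only the side camera and part of one wrist view confirmed it. I did not re-measure the two tins, though no move took the arm into them.

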